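# Set the slab roller's thickness selector

## Task

Set the slab roller for the next slab: with your fingertips, push the upright red tab of the thickness selector round until its pointer has clicked home at the green mark, without letting it run past to the orange one. Push gently and do not pinch the tab, leave the cups, jar, knife and other loose things where they are, and finish with your hand clear of the machine.

Things in the scene. Friction and masses are not known exactly. Their poses are not given: they have to be found in the camera images.
- slab_roller: green table-top slab roller fixed to the table: wooden bed 420 x 340 mm, top 60 mm above the table; across it a steel roller, and over that a green beam (406 mm along y, top at 185 mm) with a grey gearbox at mid-length carrying the selector. Origin on the table under the bed's middle; x away from the operator's (robot's) side, y to the left along the rollers, z up. Handwheel on the -y side, below 180 mm
- selector_axis (a point): point on the selector's vertical axis, on the top face of the dark index plate, 200 mm above the table. Except the selector and the jar, nothing on the machine is higher. The plate is a sector reaching 117 mm from the axis, with five round coloured marks, 22 mm across, 96 mm from the axis, every 30 degrees
- green_mark (a point): centre of the green mark on the index plate, 96 mm from the selector's axis. Counter-clockwise seen from above (from the robot's left to its right, on the robot's side of the axis) the marks are white, yellow, blue, green, orange: at 120, 150, 180, 210 and 240 degrees from the machine's own +x
- selector (a joint): selector angle, rad, growing counter-clockwise seen from above: 0 pointer at white, 0.524 yellow, 1.047 blue, 1.571 green, 2.094 orange (end stops just past white and orange). Starts at white, yellow or blue. A sprung notch at each mark: about 3 N at the tab pushes it out; past half-way (0.262 rad) it snaps on into the next notch by itself and stays there when let go
- tab_top (a point): centre of the top face of the red tab: an upright plate 24 mm radially, 8 mm thick in the direction of travel, 208 to 242 mm above the table, its middle 66 mm from the axis. Both flat flanks are free from above. It stands on a flat arm 12 mm wide, top 209 mm above the table, that runs from the hub (20 mm radius, top 225 mm) to 78 mm, then a small red pointer to 87 mm
- wood_knife: wooden modelling knife, 160 x 16 x 10 mm, lying on the bed board of the slab roller; origin under its middle, x along it; to be left alone
- bisque_cup: small brown fired cup, 56 mm across the rim, 62 mm high, standing on the bed board in front of the rollers; origin at the centre of its underside; to be left alone
- underglaze_jar: small closed jar with a blue cap, 42 mm across, 52 mm high, standing on the green chain beam about 145 mm to the robot's left of the selector's axis; origin at the centre of its underside; to be left alone
- bisque_bowl: brown fired bowl, 170 mm across, 65 mm high, on a wooden board to the robot's left; origin at the centre of its underside; to be left alone
- green_mug: green mug, 76 mm across, 80 mm high, on the table to the robot's right; origin at the centre of its underside; to be left alone
- cream_cup: cream-white cup, 72 mm across, 75 mm high, on the table to the robot's right; origin at the centre of its underside; to be left alone
- rolling_pin: wooden rolling pin with black grips, 380 mm long, 48 mm thick, lying on the table to the robot's right; origin on its underside at mid-length, x along it; to be left alone

How it is judged (in metres and radians):
At the end, for the whole second after the job is handed in: the selector rests in its notch at the green mark (within 0.09 rad, about 5 degrees), and every loose thing is within 30 mm of where it was (value of joint selector between 1.4808 and 1.6608 rad and velocity of joint selector between -0.1 and 0.1 rad/s and not (distance of any of wood_knife, bisque_cup, underglaze_jar, bisque_bowl, green_mug, cream_cup, rolling_pin from where it was at the start of the episode above 0.03 m)); the robot touches nothing.
It fails at once if the selector ran past the green mark towards the orange one (more than 0.35 rad past green) (value of joint selector above 1.9208 rad).
It fails at once if the fingers pushed or pinched the machine or its tab with more than 20 N (contact force between the fingers and slab_roller above 20 N).
It fails at once if a loose thing was lifted, carried or shoved more than 30 mm (distance of any of wood_knife, bisque_cup, underglaze_jar, bisque_bowl, green_mug, cream_cup, rolling_pin from where it was at the start of the episode above 0.03 m).
It also fails if it takes over 35 s, if anything falls off the work surface, if the arm or the gripper's body presses on something with over 40 N, if the wrist force passes 120 N, or if a joint passes its speed limit or range.

## Robot

A 6-joint arm with a two-finger parallel gripper is mounted at the origin on the work surface. World frame = base frame: x ahead of the robot, y to its left, z up, the work surface at z = 0. Lengths are in mm, angles in rad, forces in N, time in s.
With the tool pointing down it reaches from about 350 to 975 mm from the base axis. Payload 7.1 kg.
Tool frame: the origin (TCP) lies on the centre line of the jaws, within the pads' length; the fingertips stand 25 mm ahead of it and the grasp point (between the pads) lies 6 mm ahead of it (ctrl.nose_length is the distance from the TCP to the fingertips, in mm); x points along the fingers, y is the direction in which the jaws open and shut, and the axes are right-handed (so a half turn about x gives the same grasp; the last joint's range is limited). The gripper opens to 88 mm and grips with 3 to 60 N. Pads are 20 mm wide; open, the fingers measure 115 mm over their backs; the gripper's body (75 mm by 178 mm) begins 61 mm behind the grasp point.
Start: joints at [1.169, 0.423, 1.63, -0, 1.089, -0.019], TCP at [233.417, 579.76, 247.675] pointing down, gripper open.
Joint ranges: [-3, 3], [-0.9, 2.11], [0.09, 2.58], [-1.31, 4.45], [0.11, 2.69], [-2.54, 2.54]. Speed limits (rad/s): [2.39, 2.39, 3.01, 3.14, 3.14, 3.14].

## Interface

Orientations are given as a rotation vector (axis times angle).
In Python, from workcell import ctrl gives the robot as it stands.
- The arm moves only by the tool arm_command, never from a script. Its argument "deltas" is a list of rows, each a list of 4 numbers: the shift along the tool's x, y, z in m, then the turn about the tool's x in rad. In form: [[tx, ty, tz, yaw], ...]. A call has 1 to 10 rows; each row shifts and turns the pose as measured when the row begins, along the tool's axes as they then stand; what a row does not reach is not made up. A row lasts 1/10 s, in which the tool goes at most 50 mm and 8.59 degrees, less where a joint would pass 70% of its speed; a pose out of reach is approached as far as the arm can. A call is refused whole if a number of a shift passes 0.05 or a number of a turn 0.15, either way. A call with a gripper value outside its range is refused whole. "hand" is the finger opening in m, from 0 to 0.0878, set as the call begins (left out, the last holds). The fingers move at their own pace and stop on an object; the grip force is fixed at half the most. Time passes only in rows, so rows that do not move let the fingers close. It gives the time, the measured TCP pose, the force and the opening at its end, in the units of the state.
- ctrl.get_obs(): the state, without advancing time (a new reading comes with each control period).
- ctrl.get_image(name): name is "scene" or "top" or "wrist"; returns the picture (384x512x3 uint8, red, green, blue); there is no depth.
- ctrl.get_calibration(name): a dict with "fx", "fy", "cx", "cy" (pixels), "R" (3x3) and "t" (3): a world point X has camera coordinates R X + t. Camera axes: x right, y down, z forward; pixel columns grow to the right and rows downward; lengths in mm; the calibration is good to about 2 mm. A picture is of the moment at which its call begins: read the wrist's pose just before it. get_calibration takes no time and is no camera call; for the wrist camera it gives the pose at the moment of the call.
- ctrl.close_job(): hands the job in, once; it reports no verdict.
The state is a dict: "t": time; "qpos": joint angles; "qvel": joint speeds; "joint_torque": joint torques, N m; "ee_pos": TCP position; "orientation": TCP orientation; "ft_force": force on the tool from outside, world axes, zero at the start; "moment": the same for the moment, N m; "width": finger opening in mm.
Only numpy, scipy, OpenCV 4.12 (cv2) and the standard library are available. Lean on these libraries where they do the work, as an engineer would, in place of code of your own. Each camera call takes 0.05 s, during which the arm holds its last target.

## Working session

There is one attempt and no reset: what is moved stays moved. The work goes in short steps, Python scripts to look and compute and a tool call to move; the robot and the scene stay as the last step left them, time stands still between calls to the robot, and variables do not carry over. Pictures are saved under pics/ and viewed, and the job is handed in when it is done.

Besides the shell and the picture viewer there is one more tool, called after "Emit:" as name([rows], argument=value, ...), one row to a line, values as JSON. arm_command: Moves the arm, as the interface text tells. Its arguments: {"type":"object","properties":{"deltas":{"type":"array","items":{"type":"array","items":{"type":"number"}}},"hand":{"type":"number"}},"required":["deltas"]}

```bash
mkdir -p pics; ls
python3 - <<'E'
from workcell import ctrl
import cv2,json
o=ctrl.get_obs();print(o)
for n in("scene","top","wrist"):
    c=ctrl.get_calibration(n);print(n,c)
    cv2.imwrite(f"pics/{n}0.png",ctrl.get_image(n)[:,:,::-1])
print(ctrl.nose_length)
E
```

```text
pics
{'t': 0.0, 'qpos': array([ 1.16893676e+00,  4.23814139e-01,  1.63067844e+00,  3.10573193e-05,
        1.08859834e+00, -1.90045494e-02]), 'qvel': array([ 0.00068239, -0.00128056,  0.00051632,  0.00102228,  0.00019379,
       -0.00034696]), 'joint_torque': array([ 9.97718998e-04, -5.44626188e+01, -2.73663837e+01,  6.43884041e-02,
        2.26863928e-02, -1.44650435e-04]), 'ee_pos': array([233.25262454, 579.29124967, 246.9228811 ]), 'orientation': array([ 0.29923442,  1.55018591, -0.30153857]), 'ft_force': array([-0.1886633 , -0.11333647,  0.56403309]), 'moment': array([ 0.01879815, -0.01342878, -0.01760444]), 'width': 87.62617475469426}
scene {'fx': 347.739186336578, 'fy': 347.739186336578, 'cx': 257.728354250315, 'cy': 191.09597847286975, 'R': array([[ 0.84409192,  0.53573837, -0.02220875],
       [ 0.29615928, -0.50034621, -0.81359901],
       [-0.44698827,  0.68017503, -0.58100208]]), 't': array([-440.41505328,  -25.17510946, 1676.58327543])}
top {'fx': 419.57741802406196, 'fy': 419.57741802406196, 'cx': 257.11823580508394, 'cy': 191.32523718656878, 'R': array([[-0.01533119, -0.9996474 ,  0.02168022],
       [-0.99430252,  0.01295454, -0.10580492],
       [ 0.10548675, -0.02317882, -0.99415054]]), 't': array([ -24.55860503,  505.09000546, 1530.2647326 ])}
wrist {'fx': 320.86581720245294, 'fy': 320.86581720245294, 'cx': 261.6723466516141, 'cy': 191.8066360639203, 'R': array([[ 0.37344724,  0.92765057, -0.00125424],
       [ 0.88405831, -0.35548791,  0.30342916],
       [ 0.28103037, -0.11442361, -0.95285317]]), 't': array([-622.4308385 ,  -37.05303641,  391.41056537])}
25.0
```

View pics/scene0.png

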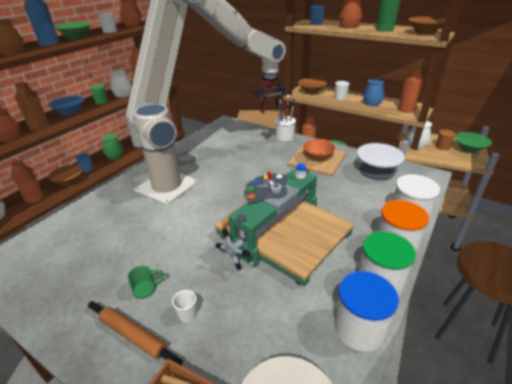

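Run:
```python
import cv2
a=cv2.imread("pics/top0.png")
cv2.imwrite("pics/top0c.png",cv2.resize(a[60:210,160:360],None,fx=4,fy=4,interpolation=cv2.INTER_CUBIC))
a=cv2.imread("pics/scene0.png")
cv2.imwrite("pics/scene0c.png",cv2.resize(a[100:250,160:360],None,fx=4,fy=4,interpolation=cv2.INTER_CUBIC))
```

```text
(no output)
```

View pics/top0.png

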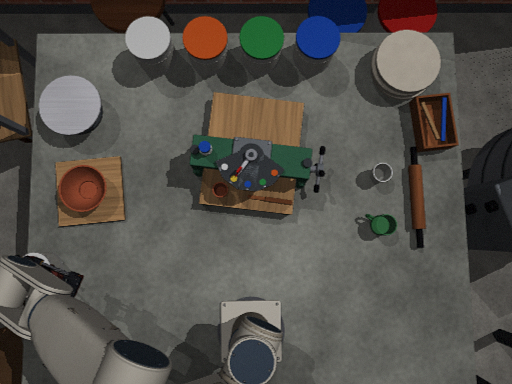

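View pics/top0c.png

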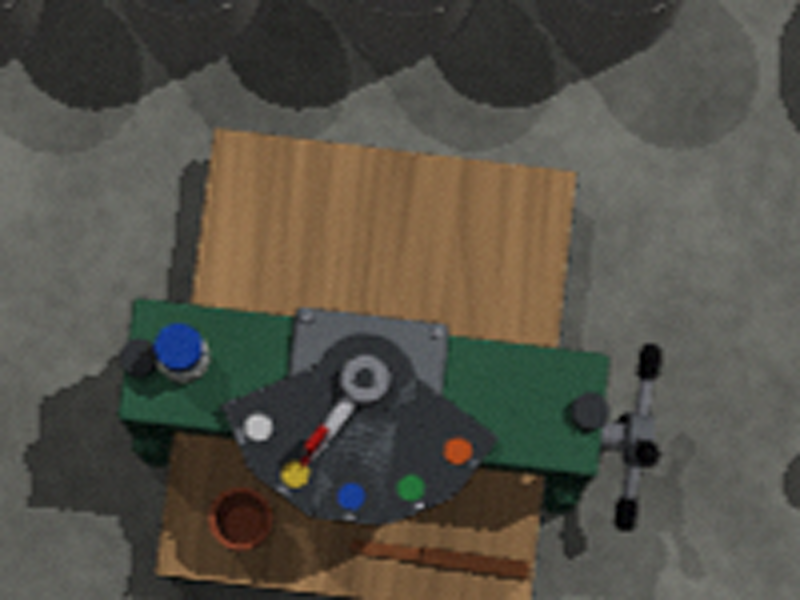

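View pics/scene0c.png

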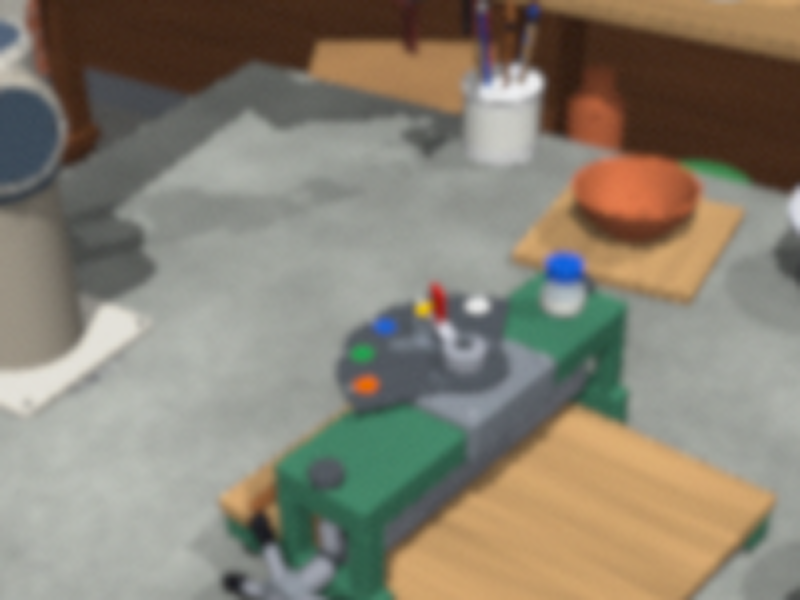

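Top view: the pointer is at yellow (crop 295,475) and the red tab is at about (318,437). The marks run white, yellow, blue, green, orange from left to right. The jar is on the left of the beam and the cup in front of it. Next I'll triangulate the marks and fit the machine pose.

```bash
cat > h.py <<'E'
from workcell import ctrl
import numpy as np
from scipy.optimize import least_squares
def proj(c,X):
    p=np.asarray(X)@np.array(c["R"]).T+c["t"]
    return np.c_[c["fx"]*p[:,0]/p[:,2]+c["cx"],c["fy"]*p[:,1]/p[:,2]+c["cy"]]
def tri(cs,us):
    f=lambda X:np.concatenate([proj(c,[X])[0]-u for c,u in zip(cs,us)])
    r=least_squares(f,[600,0,200]);return r.x,r.fun
def marks(p,z=200):
    a=np.radians([120,150,180,210,240])+p[2]
    return np.c_[p[0]+96*np.cos(a),p[1]+96*np.sin(a),np.full(5,z)]
E
python3 - <<'E'
from h import *
T=ctrl.get_calibration("top");S=ctrl.get_calibration("scene")
t=np.array([(258,427),(295,475),(351,496),(411,488),(458,451)])/4+[160,60]
s=np.array([(478,305),(424,309),(386,326),(362,353),(366,385)])/4+[160,100]
for a,b in zip(t,s):
    x,r=tri([T,S],[a,b]);print(x.round(1),r.round(2))
for w in((1,0),(0,1),(1,1)):
    r=least_squares(lambda p:np.concatenate([w[0]*(proj(T,marks(p))-t).ravel(),w[1]*(proj(S,marks(p))-s).ravel()]),[600,0,0])
    print(r.x.round(3),np.abs(r.fun).max())
    p=r.x
    print(marks(p).round(0)[:,:2].tolist())
print("tabtop px",proj(T,[[p[0]+66*np.cos(p[2]+np.radians(150)),p[1]+66*np.sin(p[2]+np.radians(150)),242]]), np.array([318,437])/4+[160,60])
E
```

```text
[572.2  80.8 198.2] [-0.48 -0.67 -0.96  0.18]
[530.8  50.  197.6] [-0.3  -0.4  -0.59  0.1 ]
[513.7   4.7 197.7] [-0.55 -0.71 -1.03  0.16]
[519.5 -45.1 198.4] [-0.53 -0.65 -0.94  0.13]
[550.1 -84.7 197.9] [-0.53 -0.66 -0.92  0.13]
[ 6.05919e+02 -9.79800e+00 -1.31000e-01] 0.19330475586255602
[[569.0, 79.0], [530.0, 49.0], [511.0, 3.0], [517.0, -47.0], [547.0, -86.0]]
[ 6.12361e+02 -8.02900e+00 -1.28000e-01] 0.5732570926474523
[[575.0, 81.0], [536.0, 50.0], [517.0, 4.0], [524.0, -45.0], [554.0, -84.0]]
[ 6.08457e+02 -8.56400e+00 -1.29000e-01] 1.273614057512674
[[572.0, 80.0], [532.0, 50.0], [513.0, 4.0], [520.0, -45.0], [550.0, -85.0]]
tabtop px [[238.64282144 168.60963587]] [239.5  169.25]
```

```bash
cat >> h.py <<'E'
from scipy.spatial.transform import Rotation as Ro
def tool():
    o=ctrl.get_obs();return o,Ro.from_rotvec(o["orientation"]).as_matrix()
AX=np.array([608,-9.]);YAW=-0.129
def plan(x,y,z,n,zang=None):
    "shift per row over n rows, total turn so that tool z points at world angle zang (deg)"
    o,R=tool();d=R.T@(np.array([x,y,z])-o["ee_pos"])
    print("pos",o["ee_pos"].round(1),"t",o["t"],"F",o["ft_force"].round(1),"ydir",R[:,1].round(3),"zdir",R[:,2].round(3),"w",o["width"])
    print("tool delta mm",d.round(1),"per row",(d/n).round(2))
    a=np.degrees(np.arctan2(R[1,2],R[0,2]));print("z ang",a)
    if zang is not None:
        e=(zang-a+180)%360-180; print("turn world ccw deg",e,"-> about tool x rad",np.radians(-e), "q6",o["qpos"][5])
E
python3 - <<'E'
from h import *
plan(530,60,340,15,232.6)
E
```

```text
pos [233.3 579.4 247.1] t 0.15 F [-0.2 -1.1 -0.1] ydir [ 0.374  0.928 -0.001] zdir [ 0.928 -0.374  0.   ] w 88.3310949528061
tool delta mm [ -92.5 -371.1  469.3] per row [ -6.17 -24.74  31.28]
z ang -21.93251691952584
turn world ccw deg -105.46748308047415 -> about tool x rad 1.8407548335456856 q6 -0.018991678658288665
```

Emit:
arm_command([
  [-0.02,0,0,0.14],
  [-0.02,0,0,0.14],
  [-0.02,0,0,0.14],
  [-0.02,0,0,0.14],
  [-0.02,0,0,0.14],
  [0,0,0,0.14],
  [0,0,0,0.14],
  [0,0,0,0.14],
  [0,0,0,0.14],
  [0,0,0,0.14],
], hand=0)

```text
t: 1.15
ee_pos: [232.5, 577.7, 347.7]
orientation: [1.396, 1.066, -1.409]
ft_force: [1.3, -0.3, -0.1]
width: 11.5
```

Run:
```python
from h import *
plan(573,54,340,15,232.6)
```

```text
pos [232.5 577.7 347.7] t 1.15 F [ 1.3 -0.3 -0.1] ydir [ 0.964 -0.264 -0.001] zdir [-0.264 -0.964  0.008] w 11.479498122161978
tool delta mm [ 10.7 466.7 415.1] per row [ 0.71 31.11 27.67]
z ang -105.31228157043063
turn world ccw deg -22.08771842956935 -> about tool x rad 0.3855034108494164 q6 1.4363215317341997
```

Emit:
arm_command([
  [0,0.03,0.026,0],
  [0,0.03,0.026,0],
  [0,0.03,0.026,0],
  [0,0.03,0.026,0],
  [0,0.03,0.026,0],
  [0,0.03,0.026,0],
  [0,0.03,0.026,0],
  [0,0.03,0.026,0],
  [0,0.03,0.026,0],
  [0,0.02,0.02,0],
])

```text
t: 2.15
ee_pos: [448.1, 245.5, 346.7]
orientation: [1.391, 1.067, -1.41]
ft_force: [0.3, -0.1, -0.1]
width: 0.4
```

Run:
```python
from h import *
plan(573,54,340,5,232.6)
```

```text
pos [448.1 245.5 346.7] t 2.15 F [ 0.3 -0.1 -0.1] ydir [ 0.965 -0.262 -0.003] zdir [-0.262 -0.965  0.011] w 0.43759926927469417
tool delta mm [  7.9 170.8 152. ] per row [ 1.58 34.16 30.39]
z ang -105.2025680117408
turn world ccw deg -22.197431988259268 -> about tool x rad 0.38741827368263554 q6 0.7491794485845101
```

Emit:
arm_command([
  [0,0.03,0.027,0],
  [0,0.03,0.027,0],
  [0,0.03,0.027,0],
  [0,0.03,0.027,0],
  [0,0.03,0.027,0],
  [0,0.01,0.01,0],
  [0,0,0,0.13],
  [0,0,0,0.13],
  [0,0,0,0.13],
  [0,0,0,0.03],
])

```text
t: 3.15
ee_pos: [567.4, 52.2, 345.3]
orientation: [1.694, 0.782, -1.721]
ft_force: [0.3, -0.3, 0.2]
width: 0.3
```

Run:
```python
from h import *
import cv2
plan(573,54,340,1,232.6)
c=ctrl.get_calibration("wrist")
np.save("w1.npy",c,allow_pickle=True)
cv2.imwrite("pics/w1.png",ctrl.get_image("wrist")[:,:,::-1])
```

```text
pos [567.4  52.2 345.3] t 3.15 F [ 0.3 -0.3  0.2] ydir [ 0.76  -0.65  -0.002] zdir [-0.65  -0.76   0.014] w 0.3363079035484902
tool delta mm [ 5.2  3.  -5.1] per row [ 5.18  3.04 -5.1 ]
z ang -130.5718832104903
turn world ccw deg 3.1718832104902503 -> about tool x rad -0.05535980551178321 q6 0.786355557385301
```

View pics/w1.png

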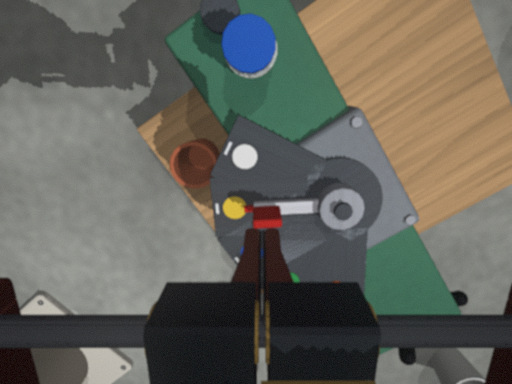

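Wrist view: white mark at (245,156), yellow at (234,208), hub at (343,209). The tab is next to the yellow mark at about (266,215), and the fingers are still above it.

Run:
```python
from h import *
import cv2
a=cv2.imread("pics/w1.png")
cv2.imwrite("pics/w1c.png",cv2.resize(a[130:280,190:390],None,fx=4,fy=4,interpolation=cv2.INTER_CUBIC))
W=np.load("w1.npy",allow_pickle=True).item()
w=np.array([(245,156),(234,208),(343,209)])
f=lambda p:(proj(W,np.r_[marks(p)[:2],[[p[0],p[1],225]]])-w).ravel()
r=least_squares(f,[608,-9,-.129]);print(r.x,r.fun)
p=[608,-9,-.129];print(f(p).reshape(-1,2))
def tab(p,z):
    al=p[2]+np.radians(150);u=np.array([np.cos(al),np.sin(al)]);v=np.array([-u[1],u[0]])
    return np.array([[*(np.array(p[:2])+u*(66+i)+v*j),z] for i,j in((-12,-4),(12,-4),(12,4),(-12,4))])
for q in(p,r.x):
  for z in(242,209):print((4*(proj(W,tab(q,z))-[190,130])).round(0).tolist())
```

```text
[ 6.10069888e+02 -7.29538063e+00 -1.07743837e-01] [-1.56755687 -0.06771689  0.60655759 -0.73756356  0.95462473  0.84047486]
[[-1.05894591  0.82931968]
 [-0.01486544 -0.13505601]
 [ 0.16433579  3.70754905]]
[[365.0, 358.0], [246.0, 364.0], [248.0, 400.0], [366.0, 394.0]]
[[356.0, 300.0], [250.0, 305.0], [253.0, 338.0], [358.0, 333.0]]
[[367.0, 351.0], [248.0, 360.0], [252.0, 396.0], [369.0, 387.0]]
[[359.0, 294.0], [253.0, 301.0], [256.0, 334.0], [361.0, 327.0]]
```

View pics/w1c.png

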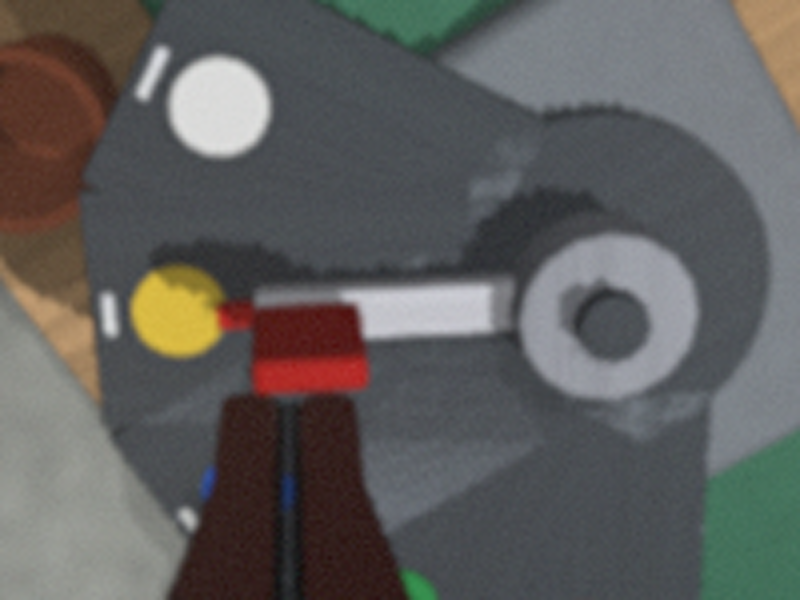

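The predicted tab-top corners match the picture to within about 2 mm. I'll shift back behind the tab, descend, and check before pushing.

Emit:
arm_command([
  [0,0.002,-0.009,-0.05],
  [0.01,0,0,0],
  [0.02,0,0,0],
  [0.02,0,0,0],
  [0.02,0,0,0],
  [0.012,0,0,0],
  [0.006,0,0,0],
  [0,0,0,0],
])

```text
t: 4.0
ee_pos: [569.7, 59.4, 250.6]
orientation: [1.655, 0.823, -1.688]
ft_force: [-0.6, 1.1, -0.1]
width: 0.4
```

```bash
cat >> h.py <<'E'
AX=np.array([608.5,-8.5]);YAW=-0.125
def rel():
    "tool relative to axis: radius of finger centre, implied selector angle if touching"
    o,R=tool();tip=o["ee_pos"]+25*R[:,0];d=tip[:2]-AX;r=np.hypot(*d)
    a=np.arctan2(d[1],d[0])%(2*np.pi)
    lead=np.arcsin(14/r)
    print("t %.2f tip %s r %.1f  sel if touching %.3f"%(o["t"],tip.round(1),r,a+lead-YAW-np.radians(120)),
      "radial along tab %.1f"%(r*np.cos(lead)),"F",o["ft_force"].round(1))
    print("zdir - tabtangent deg %.1f"%(((np.degrees(np.arctan2(R[1,2],R[0,2])-(a+lead))-90)+180)%360-180))
def snap(f,n="wrist",crop=None):
    import cv2
    im=ctrl.get_image(n)[:,:,::-1]
    if crop: im=im[crop[1]:crop[1]+150,crop[0]:crop[0]+200]; im=cv2.resize(im,None,fx=4,fy=4,interpolation=cv2.INTER_CUBIC)
    cv2.imwrite("pics/"+f,im)
E
python3 - <<'E'
from h import *
rel();snap("w2.png")
E
```

```text
t 4.00 tip [569.3  59.2 225.6] r 78.2  sel if touching 0.307 radial along tab 76.9 F [-0.6  1.1 -0.1]
zdir - tabtangent deg 12.1
```

View pics/w2.png

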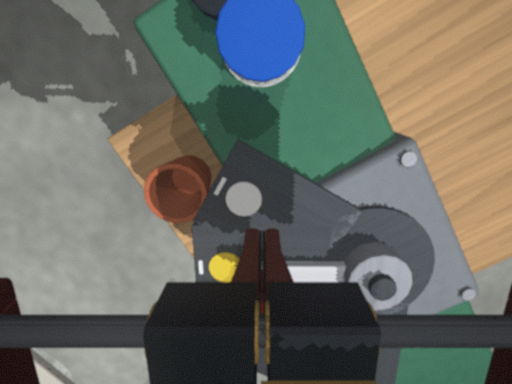

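Wrist view: the fingertips are beside the white arm, on the white-mark side of the tab, clear of everything. I'm about 6 mm too far out radially and have a gap of about 16 mm. I'll centre and close in.

Emit:
arm_command([
  [0.004,0.005,0.003,0],
  [0.002,0.002,0.004,0],
  [0,0,0.004,0],
  [0,0,0.003,0],
])

```text
t: 4.45
ee_pos: [568.5, 43.0, 247.3]
orientation: [1.659, 0.821, -1.683]
ft_force: [1.4, 3.0, -1.9]
width: 0.4
```

Run:
```python
from h import *
rel()
```

```text
t 4.45 tip [568.2  42.7 222.3] r 65.2  sel if touching 0.484 radial along tab 63.6 F [ 1.4  3.  -1.9]
zdir - tabtangent deg 2.0
```

Emit:
arm_command([
  [0,0,0.003,-0.045],
  [0,0,0.003,-0.045],
  [0,0,0.003,-0.045],
  [0,0,0.003,-0.045],
])

```text
t: 4.85
ee_pos: [561.2, 34.1, 248.2]
orientation: [1.538, 0.95, -1.555]
ft_force: [0.1, 1.8, -1.0]
width: 0.4
```

Run:
```python
from h import *
rel();snap("w3.png")
```

```text
t 4.85 tip [561.   34.  223.2] r 63.7  sel if touching 0.663 radial along tab 62.2 F [ 0.1  1.8 -1. ]
zdir - tabtangent deg 2.3
```

View pics/w3.png

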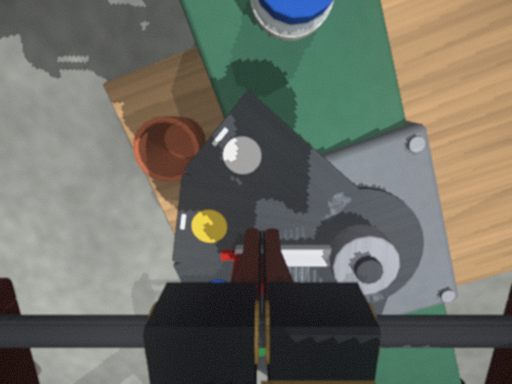

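The red pointer (228,256) has left yellow (210,226), so the tab is moving at about 2–3 N. Continuing.

Emit:
arm_command([
  [0.001,-0.001,0.003,-0.04],
  [0,-0.001,0.003,-0.04],
  [0,-0.001,0.003,-0.04],
  [0,0,0.003,-0.04],
])

```text
t: 5.3
ee_pos: [553.9, 23.4, 248.9]
orientation: [1.425, 1.049, -1.436]
ft_force: [0.3, 0.6, -0.4]
width: 0.4
```

Run:
```python
from h import *
rel();snap("w4.png")
```

```text
t 5.30 tip [553.8  23.3 223.9] r 63.3  sel if touching 0.869 radial along tab 61.7 F [ 0.3  0.6 -0.4]
zdir - tabtangent deg -0.2
```

View pics/w4.png

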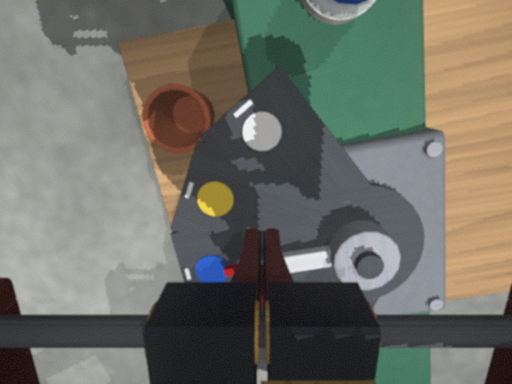

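The pointer has snapped to blue: its tip at (230,271) touches the mark at (210,268). Continuing towards green.

Emit:
arm_command([
  [0.001,-0.002,0.003,-0.045],
  [0,-0.002,0.003,-0.045],
  [0,-0.001,0.003,-0.045],
  [0,-0.001,0.003,-0.045],
  [0,-0.001,0.003,-0.045],
])

```text
t: 5.85
ee_pos: [545.0, 10.5, 249.2]
orientation: [1.267, 1.169, -1.268]
ft_force: [1.8, 2.8, -1.8]
width: 0.7
```

Run:
```python
from h import *
rel()
```

```text
t 5.85 tip [545.   10.5 224.2] r 66.3  sel if touching 1.095 radial along tab 64.8 F [ 1.8  2.8 -1.8]
zdir - tabtangent deg -0.1
```

Emit:
arm_command([
  [0.001,0,0.003,-0.045],
  [0,0,0.003,-0.045],
  [0,0,0.003,-0.045],
])

```text
t: 6.15
ee_pos: [543.9, 2.3, 248.6]
orientation: [1.168, 1.236, -1.169]
ft_force: [-1.8, 0.8, -0.7]
width: 0.8
```

Run:
```python
from h import *
rel();snap("w5.png")
```

```text
t 6.15 tip [543.8   2.3 223.6] r 65.6  sel if touching 1.221 radial along tab 64.1 F [-1.8  0.8 -0.7]
zdir - tabtangent deg 0.4
```

View pics/w5.png

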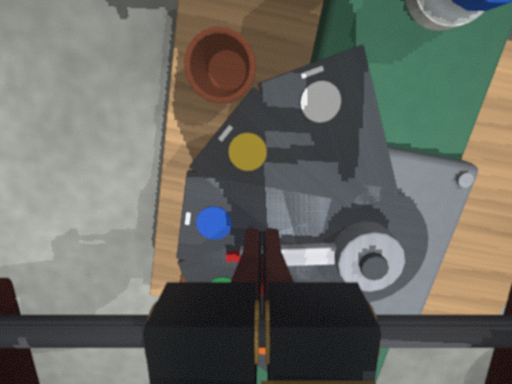

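The pointer (232,258) is between blue (213,223) and green (222,283). It's roughly half-way, so I'll take small steps now.

Emit:
arm_command([
  [0,0,0.002,-0.03],
  [0,0,0.002,-0.03],
  [0,0,0.002,-0.03],
])

```text
t: 6.5
ee_pos: [544.4, -4.2, 249.1]
orientation: [1.103, 1.274, -1.103]
ft_force: [0.1, -0.6, -0.1]
width: 0.2
```

Run:
```python
from h import *
rel();snap("w6.png")
```

```text
t 6.50 tip [544.4  -4.2 224.1] r 64.2  sel if touching 1.325 radial along tab 62.7 F [ 0.1 -0.6 -0.1]
zdir - tabtangent deg -0.5
```

View pics/w6.png

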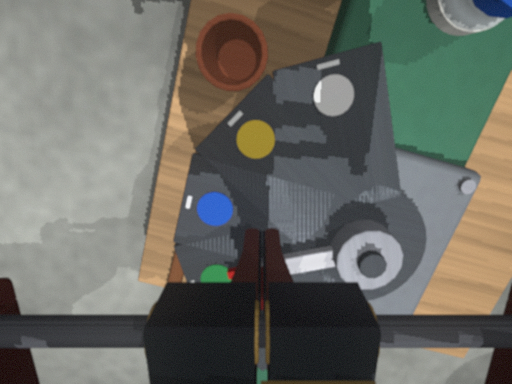

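The pointer has snapped to green, with its tip at (231,274) against the mark at (215,273). I'll back off, raise the hand, then move clear to check.

Emit:
arm_command([
  [0,0,-0.006,0],
  [-0.015,0,-0.004,0],
  [-0.03,0,0,0],
  [-0.03,0,0,0],
  [-0.03,0,0,0],
  [-0.02,0,-0.02,0],
  [0,-0.03,-0.03,0],
  [0,-0.03,-0.03,0],
  [0,-0.03,-0.03,0],
  [0,-0.03,-0.03,0],
])

```text
t: 7.55
ee_pos: [404.6, 134.0, 380.1]
orientation: [1.124, 1.261, -1.118]
ft_force: [-0.3, 1.3, -0.1]
width: 0.3
```

Emit:
arm_command([
  [0,-0.03,-0.03,0],
  [0,-0.03,-0.03,0],
  [0,-0.03,-0.03,0],
  [0,-0.01,-0.01,0],
  [0,0,0,0],
])

```text
t: 8.05
ee_pos: [284.4, 227.0, 381.0]
orientation: [1.132, 1.259, -1.118]
ft_force: [-0.5, 0.5, -0.1]
width: 0.8
```

Run:
```python
from h import *
rel();snap("t2.png","top");snap("t2c.png","top",(160,60))
```

```text
t 8.05 tip [284.6 227.1 356. ] r 400.5  sel if touching 0.578 radial along tab 400.3 F [-0.5  0.5 -0.1]
zdir - tabtangent deg 40.5
```

View pics/t2c.png

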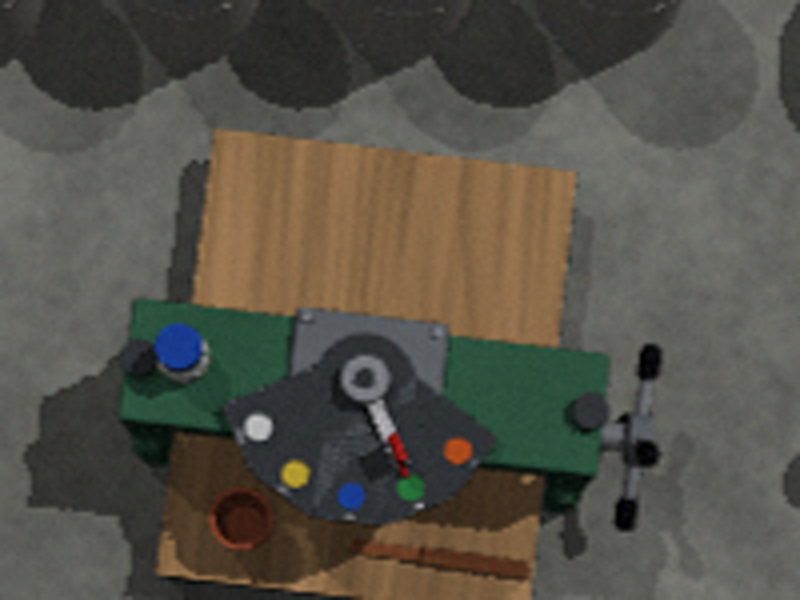

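View pics/t2.png

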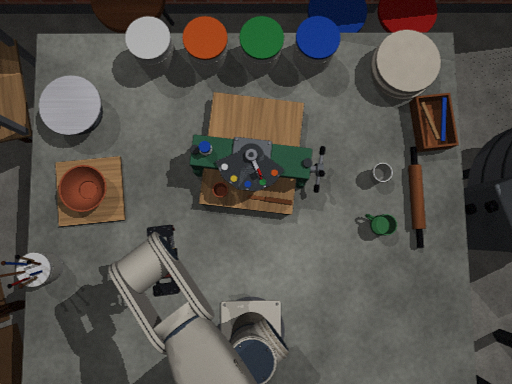

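The pointer rests on the green mark (crop 408,480, mark at 411,488). Every loose thing is where it was, and the hand is clear. Handing in.

Run:
```python
from workcell import ctrl
print(ctrl.close_job())
```

```text
the job is handed in; nothing more can be done
None
```

The selector is set to green, and I handed the job in at about 8 s of the 35 s allowed. With the fingers closed, I pushed the tab along its arc from yellow, through blue, until it clicked into green. Then I backed off, raised the hand and moved clear of the machine.

- **Selector:** the final top view shows the pointer resting on the green mark. It was not seen beyond green in any picture. I judged this by eye and did not measure the final angle.
- **Force:** the wrist readings at the end of each push were at most about 4 N, against the 20 N limit. I did not read forces between those points.
- **Loose things:** the cups, jar, knife, bowl, mug and rolling pin look unmoved compared with the first picture.
- **Disagreement between views:** the top and scene cameras put the selector's axis about 6 mm apart, and the wrist view agreed with their combined fit to about 2 mm. I therefore judged each click from the wrist pictures rather than from computed angles.

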